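# Lock a castle nut at its next slot

### The arm

A 6-joint arm with a two-finger parallel gripper is mounted at the origin on a cart in front of the work surface, level with it; the furniture and walls round the work are solid. World frame = base frame: x ahead of the robot, y to its left, z up, the work surface at z = 0. Lengths are in mm, angles in rad, forces in N, time in s.
With the tool pointing down it reaches from about 275 to 750 mm from the base axis. Payload 10.2 kg.
Tool frame: the origin (TCP) lies midway between the tips of the shut fingers; the grasp point (between the pads) lies 19 mm behind it (ctrl.grasp_offset is the distance from the TCP to the grasp point, in mm); z points along the fingers, y is the line along which they close (so a half turn about z gives the same grasp; the last joint's range is limited). The gripper opens to 85 mm and grips with 20 to 120 N. Pads are 22 mm wide; open, the fingers measure 114 mm over their backs; the gripper's body (76 mm by 85 mm) begins 54 mm behind the grasp point. The pads swing forward as they close: fully open they stand 13 mm farther back than shut.
Start: joints at [-1.489, 0.313, 1.498, -0, 1.331, -0.223], TCP at [157.541, -500.811, 231.294] pointing down, gripper open.
Joint ranges: [-2.94, 2.94], [-0.97, 2.17], [0.19, 2.56], [-1.23, 4.37], [0.02, 3.11], [-2.88, 2.88]. Speed limits (rad/s): [2.39, 2.39, 3.01, 3.14, 3.14, 3.14].

### API

Orientations are given as a unit quaternion [w, x, y, z].
In Python, from rig import ctrl, viewer, models gives the robot as it stands. The module is installed in compiled form; this text tells all that it offers.
- The arm moves only by the shell command python3 -m pendant 'ROWS' [OPENING] [FORCE]. ROWS is text: rows parted by semicolons, each of 4 numbers parted by spaces: the shift along the tool's x, y, z in m, then the turn about the tool's z in rad. In form: x y z yaw; .... A call has 1 to 10 rows; each row shifts and turns the commanded pose from where the row before left it, along the tool's axes as they then stand; what a row does not reach is not made up. A row lasts 1/8 s, in which the tool goes at most 62.5 mm and 10.7 degrees, less where a joint would pass 70% of its speed; a pose out of reach is approached as far as the arm can. A call is refused whole if a number of a shift passes 0.0625 or a number of a turn 0.188, either way. A call with a gripper value outside its range is refused whole. OPENING is the opening, from 0 (shut) to 1 (fully open), set as the call begins (- or left out, the last holds). The fingers move at their own pace and stop on an object; FORCE is the grip in N (left out, the last holds). Time passes only in rows, so rows that do not move let the fingers close. It gives the time, the measured TCP pose, the force, the opening and the grip force at its end, in the units of the state.
- ctrl.sense(): the state, without advancing time (a new reading comes with each control period).
- viewer.capture(name): name is "side" or "top"; returns a dict with "color" (420x560x3 uint8, red, green, blue), "vertical_fov" (degrees; the focal length in pixels is half the picture's height over the tangent of half this angle, whatever the lens; pixels are square), "cx", "cy" (the principal point, pixels), "dist" ([k1, k2, p1, p2, k3] as OpenCV has them; the pictures are not rectified), "pose" (4x4, takes a point from camera to world coordinates). Camera axes: x right, y down, z forward; pixel columns grow to the right and rows downward; lengths in mm; the calibration is good to about 2 mm. A picture is of the moment at which its call begins. There is no depth.
- ctrl.finish_job(): hands the job in; it is judged then, once.
Trained networks look in the newest picture that a camera, given by its name, has taken for a name from the list of things; names that differ only in an ending like _2 or _b are one class to them, and where a whole thing is asked for, a point or a joint stands for the part that bears it (a point fixed in the world has none). Each returns a list of dicts, best first, with "p" (0 to 1); they miss things now and then, are a little off and sometimes report something else, mostly with a low value. They report only what shows in the picture. A call takes as long as a camera call.
- models.boxes_of(camera, query): "at" ([x, y, z] in mm, in world coordinates, good to about 4 mm: the middle of the surface that is visible of it).
The state is a dict: "time_s": time; "joints": joint angles; "dq": joint speeds; "tau": joint torques, N m; "eef_pos": TCP position; "ee_rot": TCP orientation; "force": force on the tool from outside, world axes, zero at the start; "wrist_torque": the same for the moment, N m; "grip_width": opening from 0.0 (shut) to 1.0 (fully open); "grip_force": force on a finger pad.
Only numpy, scipy, OpenCV 4.12 (cv2) and the standard library are available. Lean on these libraries where they do the work, as an engineer would, in place of code of your own. Each camera call takes 0.05 s, during which the arm holds its last target. There are 200 camera calls.

### The job

Take the red-handled locking pin out of the wooden block and let it stand, released, in the guide hole over the castle nut, where it rests on the nut's crown. Then press the torque wrench's black grip gently down, tightening only and never lifting it, until the next slot comes round and the pin drops fully home in the cross hole, and on through the slot's play until you feel the nut lock hard against the pin: load it briefly there to about 15 N at the grip, never over 20 N. Let go of everything and leave the things lying about where they are.

Things in the scene. Friction and masses are not known exactly. Their poses are not given: they have to be found in the camera images.
- stand: Green stand with a dark base plate (110 x 110 x 12 mm), fixed to the worktop. Origin on the worktop under the stand; x runs along the level stub axle, away from its threaded end (which faces the robot at yaw 0), z up.
- nut_center (a point): Centre of the castle nut, on the axle's centre line, 105 mm above the worktop; axes as the stand's. The nut tightens clockwise as seen from the threaded end (looking along the stand's +x): the wrench, on the -y side, goes down. It turns stiffly (dry friction of about 0.9 N m) and stays where it is left.
- crown_top (a point): Fixed point at the top of the nut's crown, under the guide hole. The crown (48 mm across, 17 mm long) has six open slots 10.5 mm wide, 60 degrees apart; below is the cross hole in the axle, also 10.5 mm. The slots' angle is not measured and has no fixed relation to the wrench: at the start the next slot is 14 to 35 degrees short of this point.
- guide (a point): Centre of the mouth of the guide hole, on top of the dark guide plate over the nut, 157 mm above the worktop; axes as the stand's. The vertical hole, 9.4 mm wide with a 2 mm chamfer, goes through the 20 mm plate; the crown's top is 28 mm below this point. Above the plate is only a cap, 9 mm high with its screws, 55 mm behind the hole (+x).
- wrench_grip (a point): Middle of the torque wrench's black grip, on its centre line, 150 mm from the axle's; the grip is a round bar 18 mm thick, 62 mm long; local y points to the axle. It starts 10 to 41 degrees above level and ends at most 27 below. The nut turns at about 6 N here; with the pin in, the slot has about 11 degrees of play, then the nut is locked and force rises about 0.5 N per mm.
- wrench (a joint): Bend of the torque wrench's beam, which its red pointer shows on the white scale (rad): 0 unloaded, positive when pressed down to tighten. 22 N m per rad: about 0.04 while the nut turns; when released the wrench springs back by this angle.
- pin_block: Wooden block 46 x 84 x 54 mm, fixed to the worktop, long side along its y; two vertical holes, 10 mm wide and 51 mm deep, 22 mm either side of its middle along y. The pin stands in the one on the -y side, the other is empty. Origin on the worktop under its middle.
- pin_grip (a point): Middle of the locking pin's red handle, which is round, upright (local z), 14 mm thick, 32 mm long. Below it a collar 22 mm wide and 4 mm thick, then a steel shank 8 mm thick, 49 mm long, with a tapered tip. About 60 g. This point is 20 mm above the collar's underside and 69 mm above the tip.
- pin_collar (a point): Centre of the underside of the pin's collar: 21 mm above the guide mouth when the pin rests on the nut's crown, on the mouth when the pin is fully home.
- pin_tip (a point): Tip of the pin's shank, 49 mm below the collar's underside.
- hub: Bystander: small silver wheel hub, 52 mm wide, 19 mm high, lying flat. Origin under its middle.
- big_nut: Bystander: hexagon nut, 24 x 28 x 13 mm, lying flat. Origin under its middle.
- red_marker: Bystander: white and red marker pen 124 mm long, 14 mm thick, lying. Origin under its middle.
- oiler: Bystander: oil bottle, 46 mm wide, 146 mm tall, standing. Origin under its middle.

How it is judged (in metres and radians):
On the way, in this order (a step that is already met when the one before it is completed fails the run):
1. the pin stands released in the guide hole and rests on the nut's crown (horizontal distance between pin_collar and guide below 0.005 m and z of pin_collar in the frame of guide between 0.016 and 0.026 m and angle between pin_grip's own z axis and vertical below 0.15 rad and contact force between the fingers and lock_pin below 0.2 N), for 0.3 s.
2. the nut is turned by pressing the wrench down (value of joint wrench above 0.025 rad), for 0.3 s.
3. the pin has dropped home (horizontal distance between pin_collar and guide below 0.004 m and z of pin_collar in the frame of guide below 0.003 m and angle between pin_grip's own z axis and vertical below 0.15 rad), for 0.2 s.
4. the nut is felt to lock: it is loaded hard against the pin, which stays home (value of joint wrench above 0.075 rad and z of pin_collar in the frame of guide below 0.003 m), for 0.15 s.
At the end, for the whole second after the job is handed in: The pin is fully home in guide, slot and cross hole: its collar within 3 mm of the guide's upper face and within 4 mm sideways of the hole's centre, upright within 0.1 rad and at rest; the wrench is unloaded (bend under 0.02 rad) (horizontal distance between pin_collar and guide below 0.004 m and z of pin_collar in the frame of guide between -0.003 and 0.003 m and angle between pin_grip's own z axis and vertical below 0.1 rad and linear speed of lock_pin below 0.02 m/s and value of joint wrench below 0.02 rad); the robot touches nothing.
It fails at once if the wrench is loaded with more than 22 N (contact force between anything else and wrench above 22 N).
It fails at once if the wrench is lifted so that it could loosen the nut (bend below -0.02 rad) (value of joint wrench below -0.02 rad).
It fails at once if one of the things lying about (hub, nut, marker, oil bottle) is moved by more than 20 mm (distance of any of hub, big_nut, red_marker, oiler from where it was at the start of the episode above 0.02 m).
It also fails if it takes over 72 s, if anything falls off the work surface, if the arm or the gripper's body presses on something with over 40 N, if the wrist force passes 120 N, or if a joint passes its speed limit or range.

## Working session

There is one attempt and no reset: what is moved stays moved. The work goes in short steps, Python scripts to look and compute and a shell command to move; the robot and the scene stay as the last step left them, time stands still between calls to the robot, and variables do not carry over. Pictures are saved under pics/ and viewed, at most 10 in all, crops included, and the job is handed in when it is done.

```bash
mkdir -p pics
cat > h.py <<'E'
import numpy as np, cv2
from rig import ctrl, viewer, models
def cam(n,save=None):
    c=viewer.capture(n)
    if save: cv2.imwrite('pics/'+save,c['color'][:,:,::-1])
    f=210/np.tan(np.radians(c['vertical_fov'])/2)
    K=np.array([[f,0,c['cx']],[0,f,c['cy']],[0,0,1.]])
    return c,K,np.array(c['dist'],float),np.array(c['pose'],float)
def ray(C,uv):
    c,K,d,P=C
    p=cv2.undistortPoints(np.array([[uv]],float),K,d)[0,0]
    v=P[:3,:3]@np.array([p[0],p[1],1]); return P[:3,3],v/np.linalg.norm(v)
def atz(C,uv,z):
    o,v=ray(C,uv); return o+v*(z-o[2])/v[2]
def tri(C1,u1,C2,u2):
    o1,v1=ray(C1,u1);o2,v2=ray(C2,u2)
    s=np.linalg.lstsq(np.c_[v1,-v2],o2-o1,rcond=None)[0]
    a=o1+s[0]*v1;b=o2+s[1]*v2
    return (a+b)/2,np.linalg.norm(a-b)
def proj(C,X):
    c,K,d,P=C
    R=P[:3,:3].T; t=-R@P[:3,3]
    return cv2.projectPoints(np.array([X],float),cv2.Rodrigues(R)[0],t,K,d)[0].reshape(2)
E
python3 - <<'E'
from h import *
np.set_printoptions(precision=1,suppress=True)
for n in('top','side'):
    C=cam(n,n+'0.png'); print(n,C[3].round(2).tolist(),C[1][0,0])
    for q in('stand','guide','nut_center','wrench_grip','pin_block','pin_grip','pin_collar','hub','big_nut','red_marker','oiler'):
        r=models.boxes_of(n,q); print(q,[(np.array(x['at']),round(x['p'],2)) for x in r[:2]])
print(ctrl.sense(),ctrl.grasp_offset)
E
```

```text
top [[-0.27, -0.94, 0.19, 224.7], [-0.96, 0.27, -0.05, 265.35], [-0.0, -0.2, -0.98, 1637.85], [0.0, 0.0, 0.0, 1.0]] 532.0957567265787
stand [(array([ 492.8, -133.8,   52.8]), 0.64), (array([468.3, 332.9, 138. ]), 0.61)]
guide [(array([469.8, 331.3, 138.7]), 0.68)]
nut_center []
wrench_grip [(array([444.6, 231.8, 162.6]), 0.73)]
pin_block [(array([ 496. , -131. ,   55.9]), 0.75)]
pin_grip []
pin_collar [(array([ 479.6, -156.7,   67.9]), 0.42)]
hub [(array([409.9, 116.2,  17.7]), 0.76)]
big_nut [(array([ 484.1, -151.1,   72. ]), 0.32)]
red_marker [(array([482.3, 539. ,  11.8]), 0.57)]
oiler [(array([588.4, 525.2,  92.7]), 0.61)]
side [[-0.99, -0.03, 0.12, 398.78], [-0.12, 0.36, -0.92, 1221.83], [-0.02, -0.93, -0.36, 538.95], [0.0, 0.0, 0.0, 1.0]] 443.61883737468884
stand [(array([495.3, 366.4,  98.3]), 0.71)]
guide [(array([491.6, 368.4,  93.3]), 0.97)]
nut_center [(array([496.1, 364.5,  93.1]), 0.61), (array([ 500.3, -103.6,   51.3]), 0.25)]
wrench_grip [(array([444.4, 234.1, 160.4]), 0.58)]
pin_block [(array([ 495.5, -104. ,   47.9]), 0.69)]
pin_grip [(array([ 486. , -150.5,   77.3]), 0.61)]
pin_collar [(array([ 483.8, -152.3,   76.5]), 0.47)]
hub [(array([412.6, 125.7,  13. ]), 0.75)]
big_nut [(array([610.2, 204.9,  12.7]), 0.49), (array([490. , 366.4,  97.9]), 0.21)]
red_marker [(array([480.8, 549.2,  12.5]), 0.52)]
oiler [(array([589.5, 549.5,  59.2]), 0.74)]
{'time_s': 1.2, 'joints': array([-1.5,  0.3,  1.5,  0. ,  1.3, -0.2]), 'dq': array([ 0.,  0.,  0., -0.,  0.,  0.]), 'tau': array([  0. , -41.2, -26. ,  -0. ,   0. ,  -0. ]), 'eef_pos': array([ 157.5, -500.8,  231.3]), 'ee_rot': array([0. , 1. , 0.2, 0. ]), 'force': array([-0.2, -0.4, -0. ]), 'wrist_torque': array([-0., -0., -0.]), 'grip_force': 0.0, 'grip_width': 0.9996928626709815} 18.700000000000003
```

View pics/top0.png

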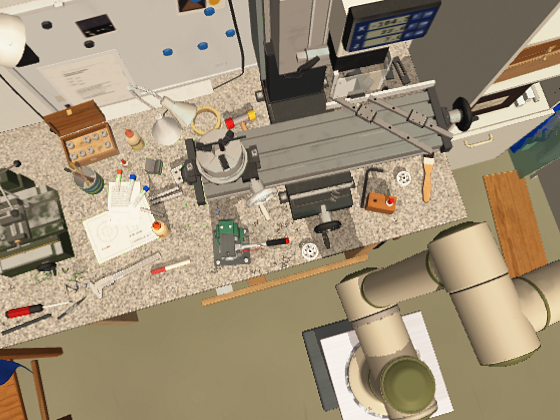

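View pics/side0.png

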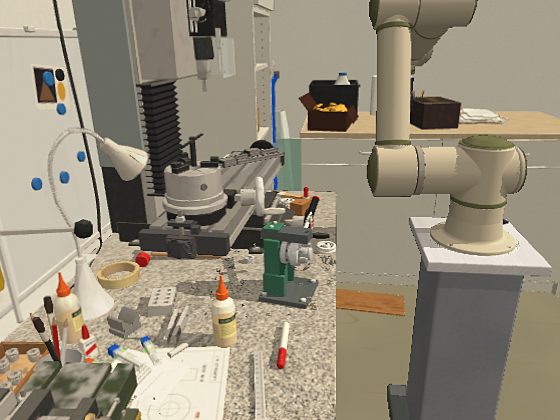

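The top view shows the stand at about (230,243), the wrench grip at (280,241) and the block with the red pin at (380,203). The side view shows the stand at (288,265) and the pin at (306,192). I'll enlarge these areas.

```bash
cat > crop.py <<'E'
import sys,cv2,numpy as np
def crop(src,x,y,w,h,s):
    return cv2.resize(cv2.imread('pics/'+src)[y:y+h,x:x+w],None,fx=s,fy=s,interpolation=cv2.INTER_CUBIC)
E
python3 - <<'E'
from crop import *
a=crop('top0.png',205,210,100,75,4);b=crop('top0.png',350,170,100,75,4)
c=crop('side0.png',245,215,100,75,4)[:300];d=crop('side0.png',270,165,100,75,4)
c=crop('side0.png',245,210,100,100,3);c=cv2.copyMakeBorder(c,0,0,0,100,0)
cv2.imwrite('pics/m1.png',np.vstack([np.hstack([a,b]),np.hstack([c,d])]))
E
```

```text
(no output)
```

View pics/m1.png

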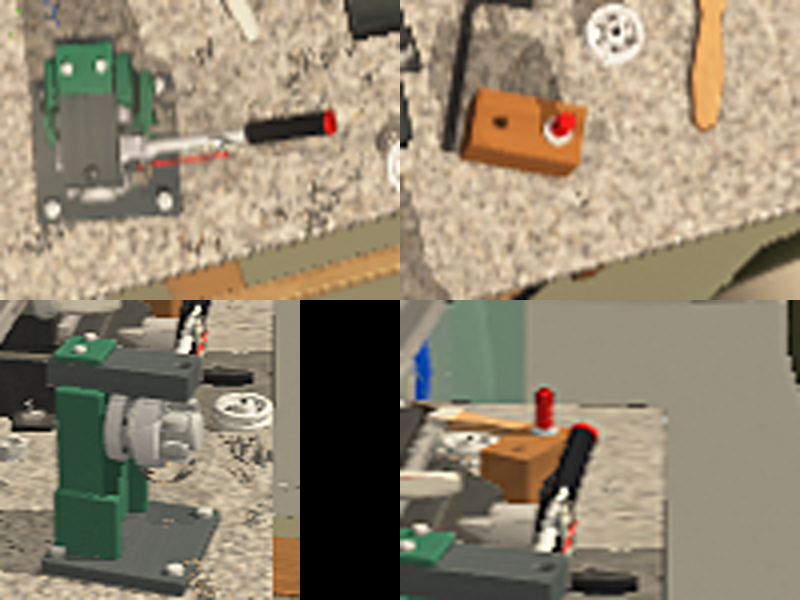

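The crops show the guide hole at about top (227.9,252.5) and side (305.7,231.8). The pin handle's top is at top (391.4,199.9) and side (306,187). The grip points up and away from the stand.

Run:
```python
from h import *
np.set_printoptions(precision=1,suppress=True)
T=cam('top');S=cam('side')
t=lambda x,y,ox,oy,s=4:((x+.5)/s-.5+ox,(y+.5)/s-.5+oy)
g1=t(93,172,205,210);g2=t(182,66,245,210,3)
print('guide',tri(T,g1,S,g2),atz(T,g1,157),atz(S,g2,157))
p1=t(168,120,350,170);p2=t(145,91,270,165)
print('pintop',tri(T,p1,S,p2),atz(T,p1,90),atz(S,p2,90))
print('collar T',atz(T,t(158,132,350,170),57),'S',atz(S,t(144,131,270,165),57))
print('block hole',atz(T,t(100,122,350,170),54),atz(S,t(117,151,270,165),54))
sc=[atz(T,t(x,y,205,210),14) for x,y in((53,209),(165,202),(158,85))]
print('screws',*sc, 'yaw x',np.arctan2(*(sc[2]-sc[1])[[1,0]]),'yaw -y',np.arctan2(*(sc[1]-sc[0])[[1,0]]))
e1=t(328,122,205,210);e2=t(186,133,270,165)
print('grip end',tri(T,e1,S,e2))
e1=t(248,134,205,210);e2=t(145,192,270,165)
print('grip inner',tri(T,e1,S,e2))
```

```text
guide (array([453.7, 348. , 154.4]), np.float64(1.5936826825518815)) [452.5 347.8 157. ] [454.2 353.6 157. ]
pintop (array([ 485.3, -159.5,   89.2]), np.float64(0.9687371523649999)) [ 484.6 -159.3   90. ] [ 485.6 -157.3   90. ]
collar T [ 483.3 -158.1   57. ] S [ 486.  -152.8   57. ]
block hole [ 503.2 -118.8   54. ] [ 504.9 -111.5   54. ]
screws [455.2 392.4  14. ] [437.2 308.5  14. ] [526.5 290.2  14. ] yaw x -0.20249198801298166 yaw -y -1.782228635893138
grip end (array([439.2, 180.6, 173.3]), np.float64(0.8422289502857923))
grip inner (array([455.1, 236.1, 154. ]), np.float64(11.062327436593094))
```

```bash
cat >> h.py <<'E'
from scipy.spatial.transform import Rotation as Ro
def to(target):
    s=ctrl.sense(); q=np.array(s['ee_rot']); R=Ro.from_quat(q[[1,2,3,0]]).as_matrix()
    d=np.array(target)-s['eef_pos']
    print('t',s['time_s'],'pos',s['eef_pos'].round(1),'tool shift mm',(R.T@d).round(1),'x axis yaw',np.arctan2(R[1,0],R[0,0]).round(3),'F',s['force'].round(1),'J',s['joints'].round(2),'w',round(s['grip_width'],3),'gf',s['grip_force'])
E
python3 -c "
from h import *
to([485,-158.7,150])"
```

```text
t 1.3 pos [ 157.5 -500.8  231.3] tool shift mm [ 415.  -228.1   81.3] x axis yaw 0.305 F [ 0.4  0.9 -0.5] J [-1.49  0.31  1.5  -0.    1.33 -0.22] w 1.003 gf 0.0
```

```bash
python3 -m pendant '0.038 -0.021 0 0; 0.038 -0.021 0 0; 0.038 -0.021 0 0; 0.038 -0.021 0 0; 0.038 -0.021 0 0; 0.038 -0.021 0 0; 0.038 -0.021 0 0; 0.038 -0.021 0 0; 0.038 -0.021 0 0; 0.038 -0.021 0 0' 0.6; python3 -c "
from h import *
to([485,-158.7,135])"
```

```text
time_s: 2.55
eef_pos: [457.9, -185.3, 231.4]
ee_rot: [0.0, 0.988, 0.152, 0.0]
force: [0.4, -1.0, -0.5]
grip_width: 0.599
grip_force: 0.0
t 2.55 pos [ 457.9 -185.3  231.4] tool shift mm [ 33.8 -17.3  96.4] x axis yaw 0.305 F [ 0.4 -1.  -0.5] J [-0.62  0.24  1.59 -0.    1.31  0.64] w 0.599 gf 0.0
```

```bash
python3 -m pendant '0.034 -0.017 0.04 0; 0 0 0.04 0; 0 0 0.03 0; 0 0 0.03 0; 0 0 0.02 0;0 0 0.009 0;0 0 0 0' 0.5; python3 -c "
from h import *
to([485,-158.7,62]); cam('side','g1.png');cam('top','g1t.png')
from crop import *
cv2.imwrite('pics/m2.png',np.hstack([crop('g1.png',270,135,80,100,5),crop('g1t.png',350,150,80,100,5)]))"
```

```text
time_s: 3.42
eef_pos: [484.4, -160.0, 62.3]
ee_rot: [-0.0, 0.988, 0.152, -0.0]
force: [-0.7, 0.1, 0.1]
grip_width: 0.501
grip_force: 0.0
t 3.425 pos [ 484.4 -160.    62.3] tool shift mm [ 1.  -1.1  0.3] x axis yaw 0.305 F [-0.7  0.1  0.1] J [-0.55  0.48  1.74 -0.    0.92  0.72] w 0.501 gf 0.0
```

View pics/m2.png

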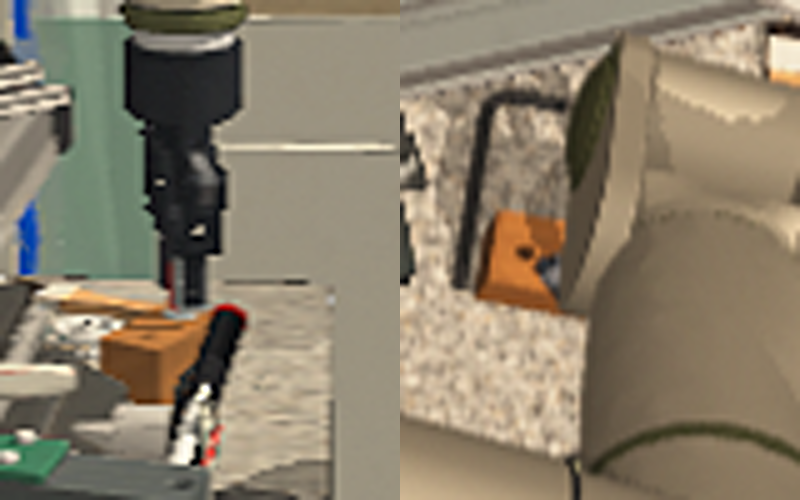

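The picture shows the fingers straddling the red handle just above the collar, at about (190,300) in the left half. Closing and lifting.

```bash
python3 -m pendant '0 0 0 0;0 0 0 0;0 0 0 0;0 0 0 0;0 0 0 0' 0 40; python3 -m pendant '0 0 -0.01 0;0 0 -0.02 0;0 0 -0.04 0;0 0 -0.05 0;0 0 -0.05 0;0 0 -0.02 0'; python3 -c "
from h import *
to([453.5,348.5,250])"
```

```text
time_s: 4.15
eef_pos: [484.2, -159.0, 63.0]
ee_rot: [-0.001, 0.988, 0.152, -0.0]
force: [-3.0, 6.6, 8.8]
grip_width: 0.145
grip_force: 39.0
time_s: 4.9
eef_pos: [484.9, -160.6, 256.0]
ee_rot: [0.002, 0.988, 0.152, 0.002]
force: [-0.4, 0.2, -1.0]
grip_width: 0.144
grip_force: 39.2
t 4.9 pos [ 484.9 -160.6  256. ] tool shift mm [ 122.8 -495.1    4.2] x axis yaw 0.305 F [-0.4  0.2 -1. ] J [-0.55  0.26  1.5  -0.    1.37  0.72] w 0.144 gf 39.17153835296631
```

```bash
python3 -m pendant '0.005 -0.02 0 0;0.01 -0.04 0 0;0.01 -0.04 0 0;0.01 -0.04 0 0;0.01 -0.04 0 0;0.01 -0.04 0 0;0.01 -0.04 0 0;0.01 -0.04 0 0;0.01 -0.04 0 0;0.01 -0.04 0 0'; python3 -m pendant '0.008 -0.035 0 0;0.008 -0.035 0 0;0.008 -0.025 0 0;0.004 -0.02 0 0; 0 0 0.02 0;0 0 0.02 0; 0 0 0 0'; python3 -c "
from h import *
to([453.5,348.5,220]); cam('side','h1.png');cam('top','h1t.png')
from crop import *
cv2.imwrite('pics/m3.png',np.hstack([crop('h1.png',265,165,80,100,5),crop('h1t.png',190,200,80,100,5)]))"
```

```text
time_s: 6.15
eef_pos: [459.5, 233.0, 251.2]
ee_rot: [0.0, 0.988, 0.152, -0.001]
force: [-0.0, 0.8, -0.3]
grip_width: 0.147
grip_force: 39.2
time_s: 7.02
eef_pos: [452.1, 349.2, 210.7]
ee_rot: [0.0, 0.988, 0.152, -0.002]
force: [-0.2, 0.9, -0.4]
grip_width: 0.146
grip_force: 39.2
t 7.025 pos [452.1 349.2 210.7] tool shift mm [ 1.1  1.1 -9.3] x axis yaw 0.305 F [-0.2  0.9 -0.4] J [0.45 0.43 1.38 0.   1.33 1.72] w 0.146 gf 39.228002429008484
```

View pics/m3.png

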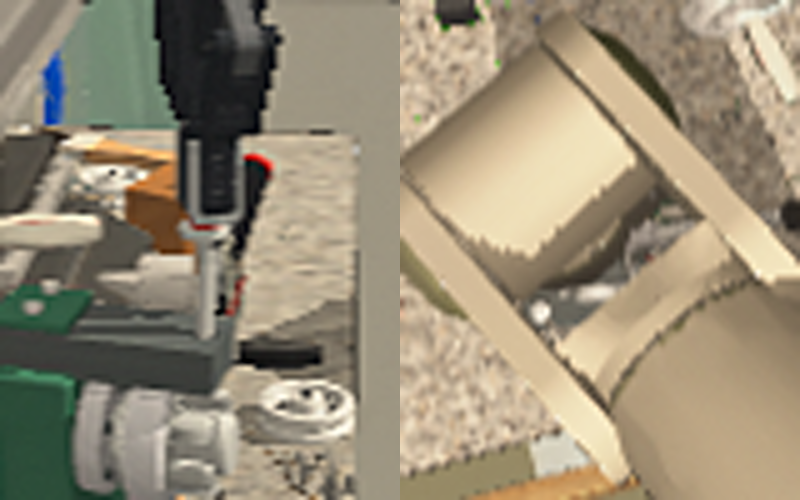

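The side view shows the pin tip at about (305.6,231), right on the mouth of the guide hole. The top view is hidden by the arm. I'll go down slowly and watch the force.

```bash
python3 -m pendant '0 0 0.002 0;0 0 0.002 0; 0 0 0 0'; python3 -c "
from h import *
print(ctrl.sense()['wrist_torque'])"; python3 -m pendant '0 0 0.002 0;0 0 0.002 0; 0 0 0 0';python3 -c "
from h import *
print(ctrl.sense()['wrist_torque'])"
```

```text
time_s: 7.5
eef_pos: [453.0, 349.3, 208.5]
ee_rot: [-0.0, 0.988, 0.152, 0.0]
force: [-1.4, 2.8, 0.2]
grip_width: 0.147
grip_force: 39.4
[0.49472161 0.2517094  0.00880307]
time_s: 7.88
eef_pos: [453.0, 349.2, 204.1]
ee_rot: [-0.0, 0.988, 0.152, -0.0]
force: [-0.7, 4.0, 0.3]
grip_width: 0.147
grip_force: 39.5
[0.75827183 0.36016864 0.02029571]
```

```bash
python3 -m pendant '0 -0.0013 0 0; 0 0 0.003 0;0 0 0.003 0; 0 0 0 0'; python3 -c "
from h import *
print(ctrl.sense()['wrist_torque'])"
```

```text
time_s: 8.38
eef_pos: [452.7, 350.1, 197.9]
ee_rot: [0.0, 0.988, 0.152, -0.0]
force: [-0.1, -0.1, -0.9]
grip_width: 0.145
grip_force: 39.2
[-0.04343685  0.02105153 -0.00378504]
```

Centred in the hole. Now down towards the crown.

```bash
python3 -m pendant '0 0 0.003 0;0 0 0.003 0; 0 0 0.002 0;0 0 0 0'; python3 -m pendant '0 0 0.001 0;0 0 0.001 0;0 0 0 0'; python3 -m pendant '0 0 0.001 0;0 0 0.001 0;0 0 0 0'
```

```text
time_s: 8.88
eef_pos: [452.7, 350.3, 190.1]
ee_rot: [0.0, 0.988, 0.152, -0.0]
force: [-0.7, 0.9, -1.1]
grip_width: 0.148
grip_force: 39.2
time_s: 9.25
eef_pos: [452.7, 350.3, 188.2]
ee_rot: [0.0, 0.988, 0.152, -0.0]
force: [-0.4, -0.3, -0.3]
grip_width: 0.15
grip_force: 39.2
time_s: 9.62
eef_pos: [452.9, 350.4, 186.7]
ee_rot: [-0.0, 0.988, 0.152, 0.0]
force: [-0.3, -0.4, 3.4]
grip_width: 0.145
grip_force: 39.6
```

Contact with the crown (3.4 N), so I'll release and go straight up.

```bash
python3 -m pendant '0 0 0 0;0 0 0 0;0 0 0 0;0 0 0 0' 0.4; python3 -m pendant '0 0 -0.01 0;0 0 -0.02 0;0 0 -0.03 0;0 0 -0.03 0; 0 0 0 0'; python3 -c "
from h import *
to([0,0,0]); cam('side','i1.png')
from crop import *
cv2.imwrite('pics/m4.png',np.hstack([crop('i1.png',265,165,80,100,5)]))"
```

```text
time_s: 10.12
eef_pos: [452.7, 350.3, 186.2]
ee_rot: [0.0, 0.988, 0.152, -0.0]
force: [-0.1, -0.4, -0.5]
grip_width: 0.401
grip_force: 0.0
time_s: 10.75
eef_pos: [453.4, 350.7, 279.2]
ee_rot: [-0.001, 0.988, 0.152, 0.002]
force: [0.3, -0.4, -0.7]
grip_width: 0.401
grip_force: 0.0
t 10.75 pos [453.4 350.7 279.2] tool shift mm [-539.1  198.6  276.3] x axis yaw 0.305 F [ 0.3 -0.4 -0.7] J [0.45 0.39 1.27 0.   1.48 1.72] w 0.401 gf 0.0
```

View pics/m4.png

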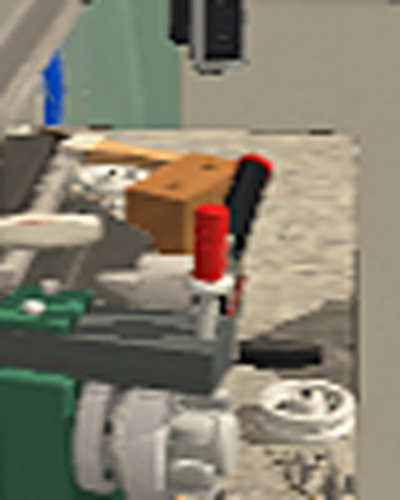

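The pin stands upright on the crown: handle top at (307,207), collar at (307,222). The fingers are clear. Next I shut them and move over the grip.

```bash
python3 -m pendant '0 0.036 0 0.17;0 0.036 0 0.17;0 0.036 0 0.17;0 0.03 0 0;0 0 0 0' 0 40; python3 -c "
from h import *
to([444.5,208,195])"
```

```text
time_s: 11.42
eef_pos: [460.6, 213.6, 275.8]
ee_rot: [0.0, 0.995, -0.104, -0.001]
force: [0.2, -0.2, -0.3]
grip_width: 0.0
grip_force: 0.0
t 11.425 pos [460.6 213.6 275.8] tool shift mm [-14.6   8.7  80.8] x axis yaw -0.207 F [ 0.2 -0.2 -0.3] J [ 0.2   0.25  1.47 -0.    1.43  1.98] w 0.0 gf 0.0
```

```bash
python3 -m pendant '-0.015 0.008 0.03 0;0 0 0.03 0;0 0 0.02 0;0 0 0.003 0;0 0 0 0'; python3 -c "
from h import *
to([444.5,208,180]); cam('side','j1.png');cam('top','j1t.png')
from crop import *
cv2.imwrite('pics/m5.png',np.hstack([crop('j1.png',265,165,80,100,5),crop('j1t.png',200,190,80,100,5)]))"
```

```text
time_s: 12.05
eef_pos: [444.8, 210.5, 193.6]
ee_rot: [-0.0, 0.995, -0.102, 0.0]
force: [0.4, -0.4, 0.3]
grip_width: -0.0
grip_force: 0.0
t 12.05 pos [444.8 210.5 193.6] tool shift mm [ 0.2  2.6 13.6] x axis yaw -0.205 F [ 0.4 -0.4  0.3] J [0.2  0.27 1.65 0.   1.22 1.98] w -0.0 gf 0.0
```

View pics/m5.png

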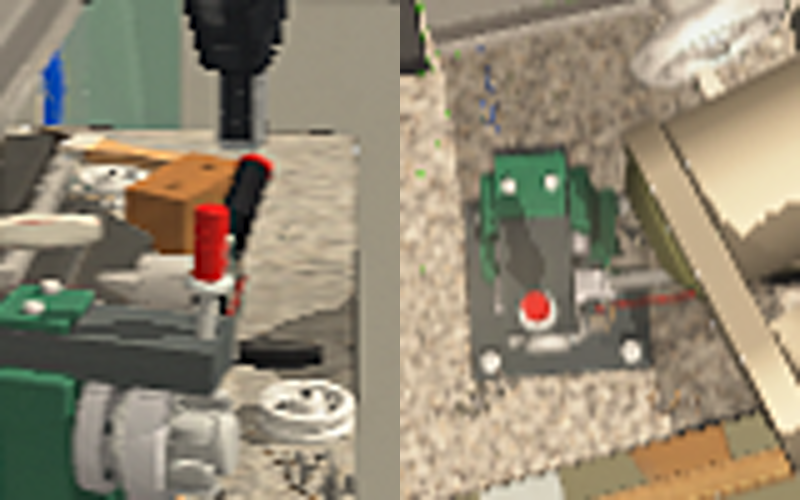

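The shut fingers, tip at about (313,194), sit right over the black grip. The pin is still standing. Pressing down slowly.

```bash
python3 -m pendant '0 0 0.004 0;0 0 0.004 0;0 0 0.002 0;0 0 0.002 0;0 0 0 0'; python3 -m pendant '0 0 0.002 0;0 0 0.002 0;0 0 0.002 0;0 0 0.002 0;0 0 0 0';python3 -m pendant '0 0 0.002 0;0 0 0.002 0;0 0 0 0'
```

```text
time_s: 12.78
eef_pos: [444.6, 210.2, 181.2]
ee_rot: [0.0, 0.995, -0.102, -0.0]
force: [-0.1, 0.0, -0.4]
grip_width: -0.002
grip_force: 0.0
time_s: 13.4
eef_pos: [444.6, 210.1, 173.1]
ee_rot: [0.0, 0.995, -0.102, -0.0]
force: [-0.5, 0.0, -0.2]
grip_width: 0.002
grip_force: 0.0
time_s: 13.78
eef_pos: [444.7, 210.1, 169.3]
ee_rot: [0.0, 0.995, -0.102, 0.0]
force: [-0.4, -0.2, 3.1]
grip_width: -0.0
grip_force: 0.9
```

```bash
python3 -m pendant '0 0 0.002 0;0 0 0.002 0;0 0 0.002 0;0 0 0.002 0;0 0 0.002 0;0 0 0.002 0'; python3 -m pendant '0 0 0.002 0;0 0 0.002 0;0 0 0.002 0;0 0 0.002 0;0 0 0.002 0;0 0 0.002 0'; python3 -c "
from h import *
C=cam('side')
for q in('pin_collar','pin_grip'): print([(np.array(x['at']).round(),round(x['p'],2)) for x in models.boxes_of('side',q)[:2]])
# red handle rows
im=C[0]['color'].astype(int)[190:240,295:325]; m=(im[:,:,0]>130)&(im[:,:,1]<60)
m[:,:6]=0;m[:,18:]=0; r=np.where(m)[0]; print('red rows',r.min()+190,r.max()+190)
"
```

```text
time_s: 14.52
eef_pos: [445.0, 210.0, 157.6]
ee_rot: [0.0, 0.995, -0.102, 0.001]
force: [-0.8, -0.7, 5.4]
grip_width: 0.001
grip_force: 2.7
time_s: 15.28
eef_pos: [445.0, 209.9, 145.6]
ee_rot: [0.0, 0.995, -0.102, 0.001]
force: [0.2, -0.6, 6.2]
grip_width: 0.005
grip_force: 2.7
[(array([453., 360., 194.]), 0.61)]
[(array([455., 358., 194.]), 0.72), (array([447., 234., 142.]), 0.59)]
red rows 207 221
```

```bash
cat > red.py <<'E'
from h import *
C=cam('side')
im=C[0]['color'].astype(int)[190:250,295:325]; m=(im[:,:,0]>130)&(im[:,:,1]<60)
m[:,:6]=0;m[:,18:]=0; r=np.where(m)[0]; print('red rows',r.min()+190,r.max()+190)
E
python3 -m pendant '0 0 0.002 0;0 0 0.002 0;0 0 0.002 0;0 0 0.002 0;0 0 0.002 0;0 0 0.002 0;0 0 0.002 0'; python3 red.py; python3 -m pendant '0 0 0.002 0;0 0 0.002 0;0 0 0.002 0;0 0 0.002 0;0 0 0.002 0'; python3 red.py
```

```text
time_s: 16.3
eef_pos: [444.9, 209.8, 131.6]
ee_rot: [0.0, 0.995, -0.102, 0.0]
force: [-0.8, -3.4, 6.9]
grip_width: -0.002
grip_force: 2.8
red rows 207 222
time_s: 16.98
eef_pos: [444.9, 209.7, 121.5]
ee_rot: [0.0, 0.995, -0.102, 0.0]
force: [-0.2, -5.9, 6.2]
grip_width: 0.001
grip_force: 2.9
red rows 215 230
```

```bash
python3 -m pendant '0 0 0.002 0;0 0 0.002 0;0 0 0.002 0;0 0 0.002 0;0 0 0.002 0'; python3 red.py; python3 -m pendant '0 0 0.002 0;0 0 0.002 0;0 0 0.002 0;0 0 0.002 0;0 0 0.002 0'; python3 red.py
```

```text
time_s: 17.65
eef_pos: [444.8, 209.6, 111.5]
ee_rot: [0.001, 0.995, -0.102, 0.0]
force: [-1.2, -5.3, 6.0]
grip_width: 0.003
grip_force: 3.1
red rows 215 230
time_s: 18.32
eef_pos: [444.8, 209.6, 101.5]
ee_rot: [0.001, 0.995, -0.102, 0.0]
force: [-0.6, -4.3, 6.9]
grip_width: 0.002
grip_force: 3.5
red rows 215 240
```

The handle has dropped 8 px, so the pin is home. I'll keep going through the play until it locks.

```bash
python3 -m pendant '0 0 0.002 0;0 0 0.002 0;0 0 0.002 0;0 0 0 0'; python3 -m pendant '0 0 0.001 0;0 0 0.001 0;0 0 0.001 0;0 0 0.001 0;0 0 0 0'
```

```text
time_s: 18.88
eef_pos: [444.8, 209.9, 95.6]
ee_rot: [0.0, 0.995, -0.102, 0.0]
force: [-2.1, -3.5, 8.7]
grip_width: -0.002
grip_force: 4.2
time_s: 19.5
eef_pos: [444.9, 210.1, 91.8]
ee_rot: [0.0, 0.995, -0.102, 0.0]
force: [-1.5, -3.1, 9.9]
grip_width: 0.002
grip_force: 4.9
```

```bash
python3 -m pendant '0 0 0.002 0;0 0 0.002 0;0 0 0 0'; python3 -m pendant '0 0 0.002 0;0 0 0.001 0;0 0 0 0'
```

```text
time_s: 19.88
eef_pos: [445.0, 210.3, 88.0]
ee_rot: [-0.0, 0.995, -0.102, 0.001]
force: [-2.7, -0.3, 10.8]
grip_width: -0.0
grip_force: 5.6
time_s: 20.25
eef_pos: [445.1, 210.6, 85.2]
ee_rot: [-0.001, 0.995, -0.102, 0.001]
force: [-3.1, 0.8, 12.4]
grip_width: 0.004
grip_force: 6.2
```

```bash
python3 -m pendant '0 0 0.002 0;0 0 0.002 0;0 0 0 0'; python3 -m pendant '0 0 0.001 0;0 0 0.001 0;0 0 0 0;0 0 0 0'; python3 red.py
```

```text
time_s: 20.62
eef_pos: [445.3, 211.0, 81.5]
ee_rot: [-0.001, 0.995, -0.103, 0.001]
force: [-2.8, 4.0, 15.5]
grip_width: -0.002
grip_force: 7.0
time_s: 21.12
eef_pos: [445.3, 211.2, 79.7]
ee_rot: [-0.001, 0.995, -0.103, 0.001]
force: [-2.6, 3.8, 16.1]
grip_width: -0.001
grip_force: 7.3
red rows 215 243
```

It's locked at about 16 N with the pin still home. Unloading gently and retreating.

```bash
python3 -m pendant '0 0 -0.003 0;0 0 -0.003 0;0 0 -0.003 0;0 0 -0.003 0;0 0 -0.003 0;0 0 -0.003 0;0 0 -0.003 0;0 0 -0.003 0;0 0 -0.003 0;0 0 0 0'; python3 -m pendant '0 0.006 -0.01 0;0 0.01 -0.03 0;0 0.01 -0.04 0;0 0.01 -0.04 0;0 0.01 -0.03 0;0 0 0 0;0 0 0 0'; python3 -c "
from h import *
to([0,0,0]); cam('side','k1.png');cam('top','k1t.png')
from crop import *
cv2.imwrite('pics/m6.png',np.hstack([crop('k1.png',265,165,80,100,5),crop('k1t.png',200,190,80,100,5)]))"
```

```text
time_s: 22.42
eef_pos: [444.8, 210.2, 105.5]
ee_rot: [-0.0, 0.995, -0.102, 0.0]
force: [-0.4, 0.5, 0.2]
grip_width: -0.005
grip_force: 0.0
time_s: 23.3
eef_pos: [434.9, 165.0, 254.7]
ee_rot: [0.0, 0.995, -0.103, -0.001]
force: [0.1, 0.1, -1.1]
grip_width: 0.003
grip_force: 0.0
t 23.3 pos [434.9 165.  254.7] tool shift mm [-391.8  250.2  255.2] x axis yaw -0.205 F [ 0.1  0.1 -1.1] J [0.11 0.16 1.63 0.   1.35 1.89] w 0.003 gf 0.0
```

View pics/m6.png

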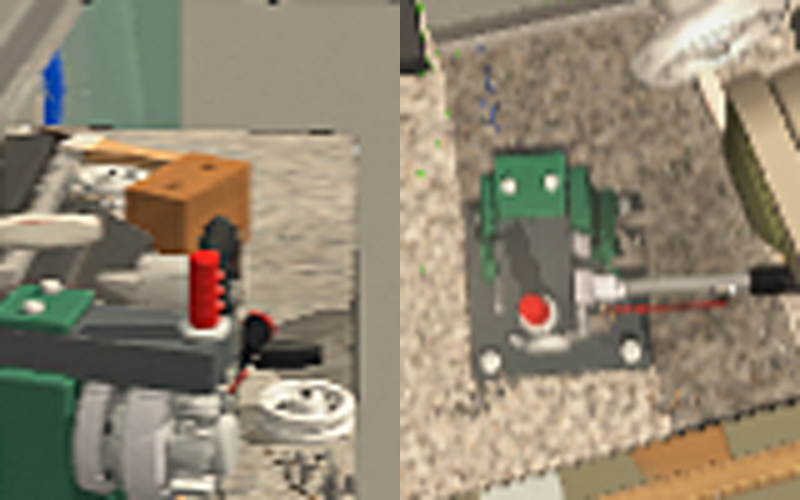

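The collar now sits on the guide plate at about (306,231), with the pin upright. The wrench is released and slightly below level, and the arm is clear.

```bash
python3 -c "
from rig import ctrl
print(ctrl.finish_job())"
```

```text
the job is handed in; nothing more can be done
None
```

I handed the job in at about 23 s: the pin stands fully home in the guide and cross hole, the nut locked against it at about 16 N at the grip, the wrench is unloaded and the arm is clear; the hand-in returned no verdict.

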